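# Slide the wooden box home in its bay of the glass tray

### The job

The wooden box with the sliding lid stands a little askew in front of its bay in the glass tray: line it up and gently push it down the narrow lane between the two aluminium dividers until it is fully home, square against the tray's back rim, without the box or your fingers ever touching (and scuffing) either divider. Only push it with the outside of your fingers: do not grip, lift or tip it, and leave the two remotes, the ring dish and the spring clip where they lie. Finish with the hand clear of everything.

Things in the scene. Friction and masses are not known exactly. Their poses are not given: they have to be found in the camera images.
- tray: Clear glass tray fixed on the oak top, 340 (x) x 420 (y) mm inside. Origin: centre of its underside. x runs along the lane, from the open front part (robot's side) to the back rim; y left, z up. Floor top at z = 6 mm; rim all round 6 mm thick, top at z = 22 mm. Lane between the dividers: centred on y = 0, 110 mm wide, from x = +50 mm (open mouth) to x = +170 mm (inner face of back rim, the stop).
- divider_left: Left aluminium divider of the lane, fixed in the tray: 120 mm long (tray x), 5 mm thick, 14 mm high, with a thin foot on its outer side only. Origin: centre of its underside, at tray (+110, +57.5, +6) mm; axes parallel to the tray's. Inner face at tray y = +55 mm, top at tray z = 20 mm. Must not be touched.
- divider_right: Right aluminium divider, mirror image of the left: origin at tray (+110, -57.5, +6) mm, inner face at tray y = -55 mm. Must not be touched.
- lane_mouth (a point): Middle of the lane's open mouth, on the tray floor, level with the near ends of the dividers.
- lane_end (a point): Middle of the lane's closed end, on the tray floor at the inner face of the back rim (120 mm beyond lane_mouth).
- wooden_box: Loose wooden box, lid shut: 100 (its x, along the lane when square) x 92 (y) x 50 mm high, 0.3 to 0.55 kg, flat upright sides. Origin: centre of its underside. Starts on the tray floor, its front 25 to 55 mm short of the dividers, up to 25 mm off the lane's middle, up to 0.25 rad askew. Home: origin at tray (+120, 0, 6) mm, 9 mm clear of each divider. Slides at a few newtons, stays where left.
- slim_remote: Bystander: slim aluminium remote 150 x 36 x 9 mm lying loose in the tray's left strip, roughly along the tray's x. Origin: centre of its underside.
- round_remote: Bystander: round white speaker remote, 62 mm across, 18 mm high, loose at one side of the tray (it, the dish and the clip change places). Origin: centre of its underside.
- ring_dish: Bystander: white ceramic ring dish, a small open bowl 80 mm across and 28 mm high, loose at one side of the tray. Origin: centre of its underside.
- spring_clip: Bystander: silver spring clip on a pair of black plastic battery covers, about 71 x 38 x 15 mm together, loose at one side of the tray. Origin: centre of its underside.
There are look-alikes about, which are no part of the job. There is more than one size of the wooden_box; the job needs the smallest.

How it is judged:
By the outcome, as a careful person would: the job done as asked, in the order asked, and still so for the second after the job is handed in, with the robot touching nothing.
It also fails if it takes over 72 s, if anything falls off the work surface, if the arm or the gripper's body presses on something with over 40 N, if the wrist force passes 120 N, or if a joint passes its speed limit or range.

### The arm

A 6-joint arm with a two-finger parallel gripper is mounted at the origin on the work surface. World frame = base frame: x ahead of the robot, y to its left, z up, the work surface at z = 0. Lengths are in m, angles in rad, forces in N, time in s.
With the tool pointing down it reaches from about 0.3 to 0.875 m from the base axis. Payload 6.4 kg.
Tool frame: the origin (TCP) lies between the finger pads; the fingertips stand 8 mm ahead of it and the grasp point (between the pads) lies 11 mm behind it (ctrl.finger_overhang is the distance from the TCP to the fingertips, in m); z points along the fingers, y is the line along which they close (so a half turn about z gives the same grasp; the last joint's range is limited). The gripper opens to 85 mm and grips with 20 to 120 N. Pads are 22 mm wide; open, the fingers measure 114 mm over their backs; the gripper's body (76 mm by 85 mm) begins 54 mm behind the grasp point. The pads swing forward as they close: fully open they stand 13 mm farther back than shut.
Start: joints at [1.114, 0.181, 1.607, -0, 1.354, -0.206], TCP at [0.143, 0.557, 0.202] pointing down, gripper open.
Joint ranges: [-2.99, 2.99], [-0.89, 2.07], [0.3, 2.58], [-1.14, 4.28], [0, 2.63], [-3.12, 3.12]. Speed limits (rad/s): [2.57, 2.57, 3.01, 3.14, 3.14, 3.14].

### API

Orientations are given as a unit quaternion [w, x, y, z].
In Python, from bench import ctrl, camera gives the robot as it stands.
- The arm moves only by the shell command python3 -m pendant 'ROWS' [OPENING]. ROWS is JSON, a list of rows, each a list of 6 numbers: the shift along the world's x, y, z normalised to -1 to 1, where 1 is 200 mm, then the turn, a rotation vector about the world's x, y, z normalised to -1 to 1, where 1 is pi/2 rad. In form: [[dx, dy, dz, rx, ry, rz], ...]. A call has exactly 10 rows; each row shifts and turns the commanded pose from where the row before left it; what a row does not reach is not made up. A row lasts 1/8 s, in which the tool goes at most 62.5 mm and 10.7 degrees, less where a joint would pass 70% of its speed; a pose out of reach is approached as far as the arm can. A call with a number of a shift or a turn outside -1 to 1 is refused whole. A call with a gripper value outside its range is refused whole. OPENING is the opening, from -1 (shut) to 1 (fully open), set as the call begins (- or left out, the last holds). The fingers move at their own pace and stop on an object; the grip force is fixed at half the most. Time passes only in rows, so rows that do not move let the fingers close, or fill a call up. It gives the time, the measured TCP pose, the force, the opening and the grip force at its end, in the units of the state.
- ctrl.get_obs(): the state, without advancing time (a new reading comes with each control period).
- camera(name): name is "scene" or "top"; returns a dict with "color" (480x640x3 uint8, blue, green, red), "fx", "fy", "cx", "cy" (pixels), "distortion" ([k1, k2, p1, p2, k3] as OpenCV has them; the pictures are not rectified), "xyz" and "rotation" of the camera in the world. Camera axes: x right, y down, z forward; pixel columns grow to the right and rows downward; lengths in m; the calibration is good to about 2 mm. A picture is of the moment at which its call begins. There is no depth.
- ctrl.hand_in(): hands the job in; it is judged then, once.
The state is a dict: "time_s": time; "q": joint angles; "dq": joint speeds; "joint_efforts": joint torques, N m; "eef_pos": TCP position; "eef_rot": TCP orientation; "wrist_force": force on the tool from outside, world axes, zero at the start; "torque": the same for the moment, N m; "opening": opening from 0.0 (shut) to 1.0 (fully open); "grasp_force": force on a finger pad.
Only numpy, scipy, OpenCV 4.12 (cv2) and the standard library are available. Lean on these libraries where they do the work, as an engineer would, in place of code of your own. Each camera call takes 0.05 s, during which the arm holds its last target. There are 200 camera calls.

## Working session

There is one attempt and no reset: what is moved stays moved. The work goes in short steps, Python scripts to look and compute and a shell command to move; the robot and the scene stay as the last step left them, time stands still between calls to the robot, and variables do not carry over. Pictures are saved under pics/ and viewed, at most 12 in all, crops included, and the job is handed in when it is done.

```bash
mkdir -p pics; python3 - <<'E'
from bench import ctrl,camera
import cv2,numpy as np
for n in("scene","top"):
    c=camera(n);cv2.imwrite(f"pics/{n}0.png",c["color"])
    print(n,{k:np.round(v,4).tolist() for k,v in c.items() if k!="color"})
print(ctrl.get_obs())
E
```

```text
scene {'fx': 586.157, 'fy': 586.157, 'cx': 318.6279, 'cy': 236.8055, 'distortion': [0.0022, 0.0, 0.0, 0.0, 0.0], 'xyz': [1.2675, -0.496, 1.1683], 'rotation': [-0.3059, 0.842, 0.4165, -0.1549]}
top {'fx': 454.8136, 'fy': 454.8136, 'cx': 323.3448, 'cy': 243.425, 'distortion': [-0.0761, 0.0, 0.0, 0.0, 0.0], 'xyz': [0.4117, 0.0526, 1.083], 'rotation': [-0.0364, 0.7117, -0.7004, 0.0401]}
{'time_s': 0.1, 'q': array([ 1.11371118e+00,  1.81478509e-01,  1.60792090e+00, -1.12774075e-05,
        1.35381830e+00, -2.06270033e-01]), 'dq': array([-0.00104173, -0.00075766, -0.00290249, -0.00238566,  0.00072794,
        0.00334591]), 'joint_efforts': array([ 1.56899541e-04, -4.45876944e+01, -3.52240062e+01, -3.78198592e-04,
        4.10096443e-03,  5.99742839e-05]), 'eef_pos': array([0.14243065, 0.55650613, 0.20146145]), 'eef_rot': array([-2.59376815e-04,  1.25077849e-01,  9.92146598e-01, -7.70033111e-04]), 'wrist_force': array([-0.45228295,  0.23624416,  0.63108119]), 'torque': array([ 0.04318212, -0.00590326,  0.02477641]), 'grasp_force': 0.0, 'opening': 0.9988713894522391}
```

View pics/scene0.png

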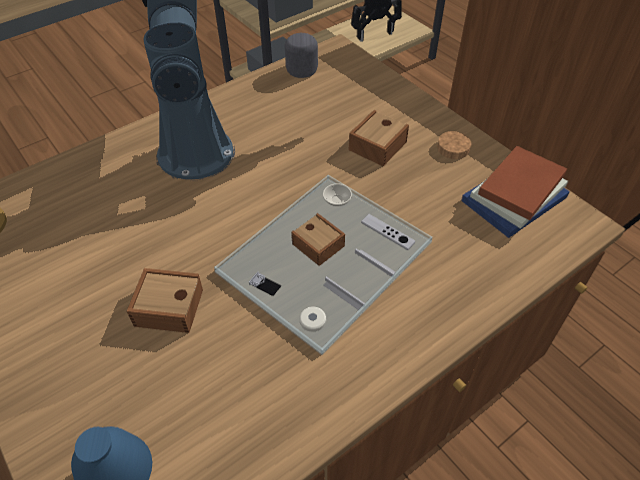

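View pics/top0.png

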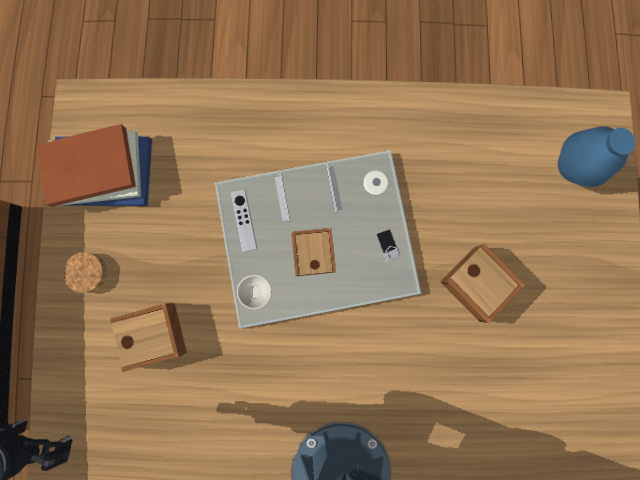

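The only candidates for the box are at top (314,252) in the tray, (147,337), and (483,283). The one in the tray is smallest and stands in front of the lane. I'll check it in one close crop.

```bash
python3 - <<'E'
import cv2
a=cv2.imread("pics/top0.png")[140:340,205:430]
cv2.imwrite("pics/topc.png",cv2.resize(a,None,fx=3,fy=3,interpolation=cv2.INTER_CUBIC)[:600])
a=cv2.imread("pics/scene0.png")[170:360,205:440]
cv2.imwrite("pics/scenec.png",cv2.resize(a,None,fx=3,fy=3,interpolation=cv2.INTER_CUBIC)[:600])
E
```

```text
(no output)
```

View pics/topc.png

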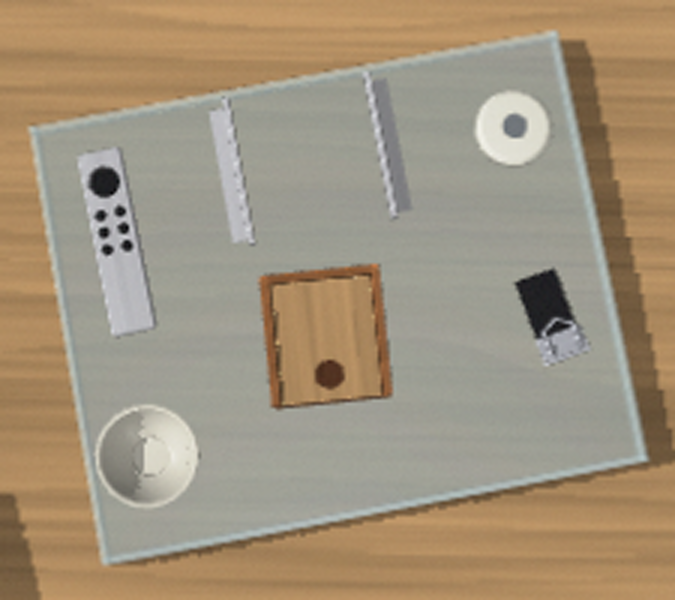

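View pics/scenec.png

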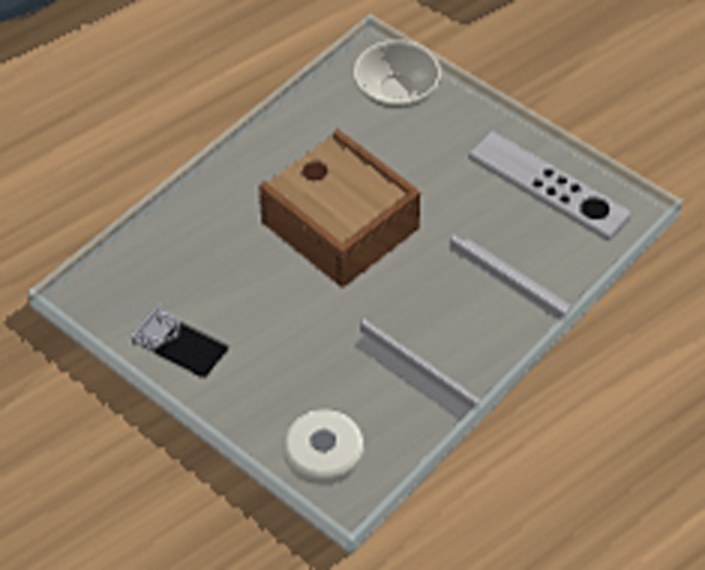

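The crop confirms it: the box in the tray is about 92x100 mm with its hole near the front. Dish is at front-left, slim remote left, clip right and round remote back-right. Now I'll fit the poses.

```bash
cat > h.py <<'E'
import numpy as np,cv2
from scipy.spatial.transform import Rotation as R
from scipy.optimize import least_squares
from bench import camera
def proj(c,P):
    q=c["rotation"];q=np.asarray(q)
    Rm=R.from_quat([q[1],q[2],q[3],q[0]]).as_matrix() if q.ndim==1 else q
    p=(np.asarray(P)-c["xyz"])@Rm
    K=np.array([[c["fx"],0,c["cx"]],[0,c["fy"],c["cy"]],[0,0,1.]])
    return cv2.projectPoints(p,np.zeros(3),np.zeros(3),K,np.array(c["distortion"],float))[0][:,0]
def place(s,L):
    L=np.array(L,float);ca,sa=np.cos(s[2]),np.sin(s[2])
    return np.c_[s[0]+ca*L[:,0]-sa*L[:,1],s[1]+sa*L[:,0]+ca*L[:,1],L[:,2]]
def fit(obs,s0):
    # obs: list of (cam, local points, pixels)
    f=lambda s:np.concatenate([(proj(c,place(s,L))-px).ravel() for c,L,px in obs])
    r=least_squares(f,s0,loss="soft_l1");return r.x,f(r.x).reshape(-1,2)
def rel(t,w):
    d=np.array(w[:2])-t[:2];c,s=np.cos(t[2]),np.sin(t[2])
    return np.array([c*d[0]+s*d[1],-s*d[0]+c*d[1],w[2]-t[2]])
TRAY=np.array([[.176,.216,.022],[.176,-.216,.022],[-.176,-.216,.022],[-.176,.216,.022]])
BOX=np.array([[.05,.046,.056],[.05,-.046,.056],[-.05,-.046,.056],[-.05,.046,.056]])
E
python3 - <<'E'
from h import *
T,S=camera("top"),camera("scene")
u=lambda a,o:(np.array(a)+.5)/3-.5+np.array(o)
tt=u([(30,127),(557,32),(648,461),(105,564)],(205,140)); bt=u([(261,275),(380,264),(392,397),(272,408)],(205,140))
ts=u([(683,203),(350,548),(30,292),(370,16)],(205,170)); bs=u([(420,192),(343,245),(260,187),(338,131)],(205,170))
dt=u([(251,243),(393,217)],(205,140));D=[[.05,.055,.02],[.05,-.055,.02]]
s0=[.5,.05,.15]
for n,o in(("top",[(T,TRAY,tt),(T,D,dt)]),("scene",[(S,TRAY,ts)]),("both",[(T,TRAY,tt),(T,D,dt),(S,TRAY,ts)])):
    t,r=fit(o,s0);print(n,t.round(4),r.round(1).tolist())
for n,o in(("top",[(T,BOX,bt)]),("scene",[(S,BOX,bs)]),("both",[(T,BOX,bt),(S,BOX,bs)])):
    b,r=fit(o,s0);print(n,b.round(4),r.round(1).tolist(),"rel",rel(t,b).round(4))
E
```

```text
top [0.5423 0.0648 0.2028] [[-0.6, -0.3], [0.5, -1.0], [0.6, 0.2], [-1.2, 0.8], [1.2, -0.0], [-0.4, 0.1]]
scene [0.5454 0.0649 0.2006] [[0.6, 0.4], [0.2, -0.8], [-1.4, 0.5], [0.1, -0.3]]
both [0.5432 0.0651 0.2018] [[-0.7, -0.7], [0.5, -1.3], [0.4, -0.1], [-1.4, 0.3], [1.1, -0.5], [-0.5, -0.2], [-0.0, -0.3], [-0.2, -1.5], [-1.7, 0.0], [-0.4, -0.7]]
top [0.5045 0.0704 0.106 ] [[-0.3, 0.2], [0.3, 0.3], [0.3, -0.3], [-0.3, -0.3]] rel [-0.0369  0.0129 -0.0958]
scene [0.5061 0.0725 0.1274] [[0.6, -0.1], [-0.0, 2.6], [-0.4, -0.3], [-0.1, -0.8]] rel [-0.0349  0.0147 -0.0744]
both [0.5051 0.0713 0.1141] [[-0.8, 0.1], [-0.3, -0.1], [0.1, -0.8], [-0.5, -0.4], [-0.0, 0.1], [-1.0, 2.6], [-1.0, -0.6], [-0.4, -0.8]] rel [-0.0361  0.0137 -0.0877]
```

```bash
cat >> h.py <<'E'
TR=np.array([.5432,.0651,.2018])
def back(c,px,z):
    f=lambda s:(proj(c,[[s[0],s[1],z]])[0]-px)
    return least_squares(f,[.5,.05]).x
def w(x,y):
    c,s=np.cos(TR[2]),np.sin(TR[2]);return np.array([TR[0]+c*x-s*y,TR[1]+s*x+c*y])
def go(x,y,z=None,yaw=None):
    "how far from the present pose to tray (x,y), TCP z, tool-y angle (deg, world): pendant units (summed)"
    from bench import ctrl
    o=ctrl.get_obs();p=o["eef_pos"];q=o["eef_rot"];A=R.from_quat([*q[1:],q[0]]).as_matrix()
    a=np.degrees(np.arctan2(A[1,1],A[0,1]));d=w(x,y)-p[:2]
    print("t",round(o["time_s"],1),"tcp",p.round(4),"tray",rel(TR,[*p[:2],0])[:2].round(4),"yaw",round(a,2),"tilt",A[:,2].round(3),"F",o["wrist_force"].round(1),"op",round(o["opening"],2))
    print("need dxyz/.2",(d/.2).round(3),None if z is None else round((z-p[2])/.2,3),"rz",None if yaw is None else round((yaw-a)/90,3))
E
python3 - <<'E'
from h import *
from bench import ctrl
T=camera("top");u=lambda a:(np.array(a)+.5)/3-.5+np.array((205,140))
for n,p,z in(("rem fr",(155,327),.015),("rem fl",(113,336),.015),("rem br",(120,150),.015),("dish",(147,455),.034),("clip",(548,315),.02)):
    print(n,rel(TR,[*back(T,u(p),z),0])[:2].round(3))
print(ctrl.finger_overhang); go(-.036,.092,.15,11.56)
E
```

```text
rem fr [-0.002  0.144]
rem fl [-0.002  0.178]
rem br [0.144 0.148]
dish [-0.1    0.165]
clip [-0.05  -0.161]
0.008
t 0.2 tcp [0.1426 0.5568 0.2019] tray [-0.294  0.562] yaw 75.63 tilt [-0.    -0.001 -1.   ] F [0.5 0.6 0.2] op 1.0
need dxyz/.2 [ 1.735 -2.044] -0.259 rz -0.712
```

```bash
r='[0.1735,-0.2044,-0.02,0,0,-0.0712]'; python3 -m pendant '[[0.1735,-0.2044,-0.02,0,0,-0.0712],[0.1735,-0.2044,-0.02,0,0,-0.0712],[0.1735,-0.2044,-0.02,0,0,-0.0712],[0.1735,-0.2044,-0.02,0,0,-0.0712],[0.1735,-0.2044,-0.02,0,0,-0.0712],[0.1735,-0.2044,-0.02,0,0,-0.0712],[0.1735,-0.2044,-0.02,0,0,-0.0712],[0.1735,-0.2044,-0.02,0,0,-0.0712],[0.1735,-0.2044,-0.02,0,0,-0.0712],[0.1735,-0.2044,-0.02,0,0,-0.0712]]' -0.06; python3 -c "
from h import *;go(-.036,.092,.024,11.56)"
```

```text
time_s: 1.5
eef_pos: [0.4907, 0.1467, 0.1623]
eef_rot: [0.0, 0.634, 0.773, 0.0]
wrist_force: [1.1, 0.1, 0.3]
opening: 0.468
grasp_force: 0.0
t 1.5 tcp [0.4907 0.1467 0.1623] tray [-0.0351  0.0905] yaw 11.33 tilt [ 0.  0. -1.] F [1.1 0.1 0.3] op 0.47
need dxyz/.2 [-0.006  0.006] -0.691 rz 0.003
```

```bash
python3 -m pendant '[[-0.006,0.006,-0.1,0,0,0.002],[0,0,-0.1,0,0,0],[0,0,-0.1,0,0,0],[0,0,-0.1,0,0,0],[0,0,-0.1,0,0,0],[0,0,-0.09,0,0,0],[0,0,-0.06,0,0,0],[0,0,-0.04,0,0,0],[0,0,0,0,0,0],[0,0,0,0,0,0]]'; python3 -c "
from h import *;go(-.036,.058,.024,11.56)
cv2.imwrite('pics/s1.png',cv2.resize(camera('scene')['color'][170:360,205:440],None,fx=3,fy=3,interpolation=cv2.INTER_CUBIC))"
```

```text
time_s: 2.75
eef_pos: [0.489, 0.1495, 0.0249]
eef_rot: [0.0, 0.631, 0.776, 0.0]
wrist_force: [-0.3, 0.0, 0.3]
opening: 0.467
grasp_force: 0.0
t 2.8 tcp [0.489  0.1495 0.0249] tray [-0.0362  0.0935] yaw 11.73 tilt [ 0.001  0.    -1.   ] F [-0.3  0.   0.3] op 0.47
need dxyz/.2 [ 0.036 -0.174] -0.004 rz -0.002
```

View pics/s1.png

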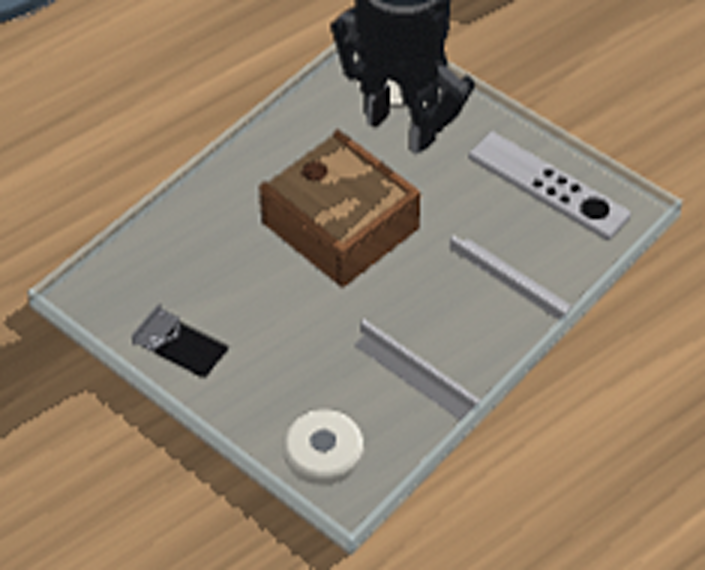

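```bash
python3 -m pendant '[[0.0036,-0.018,0,0,0,0],[0.0036,-0.018,0,0,0,0],[0.0036,-0.018,0,0,0,0],[0.0036,-0.018,0,0,0,0],[0.0036,-0.018,0,0,0,0],[0.0036,-0.018,0,0,0,0],[0.0036,-0.018,0,0,0,0],[0.0036,-0.018,0,0,0,0],[0.0036,-0.018,0,0,0,0],[0.0016,-0.008,0,0,0,-0.002]]'; python3 -c "
from h import *;go(-.036,.058,.024,11.56)
cv2.imwrite('pics/s2.png',cv2.resize(camera('scene')['color'][190:290,270:390],None,fx=6,fy=6,interpolation=cv2.INTER_CUBIC))"
```

```text
time_s: 4.05
eef_pos: [0.4952, 0.1153, 0.0242]
eef_rot: [-0.0, 0.632, 0.775, -0.0]
wrist_force: [-2.0, 2.2, 0.3]
opening: 0.47
grasp_force: 1.3
t 4.0 tcp [0.4952 0.1153 0.0242] tray [-0.0369  0.0588] yaw 11.53 tilt [-0.  0. -1.] F [-2.   2.2  0.3] op 0.47
need dxyz/.2 [ 0.005 -0.003] -0.001 rz 0.0
```

View pics/s2.png

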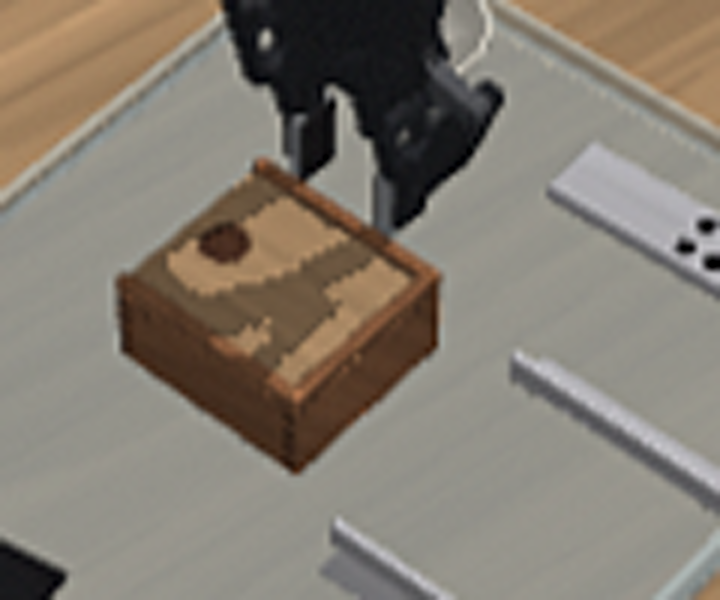

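```bash
python3 - <<'E'
from h import *
S=camera("scene");u=lambda a:(np.array(a)+.5)/6-.5+np.array((270,190))
b,r=fit([(S,BOX,u([(440,273),(297,400),(120,277),(262,160)])),(S,[[.05,-.046,.006]],u([(297,472)]))],[.5,.05,.2]);print(b,rel(TR,b).round(4),r.round(1).tolist())
ts=(np.array([(683,203),(350,548),(30,292),(370,16)])+.5)/3-.5+np.array((205,170))
t2,_=fit([(S,TRAY,ts)],[.5,.05,.2]);print(rel(t2,b).round(4))
for p in(.055,.06,-.055,-.06):print(p,((proj(S,[[*w(.05,p),.02]])[0]+.5-[270,190])*6).round(0), rel(TR,[*back(S,u((512,352)),.02),0])[:2],rel(TR,[*back(S,u((335,520)),.02),0])[:2])
E
```

```text
[0.50997349 0.06354035 0.19917706] [-0.0329  0.0051 -0.0026] [[0.5, -0.4], [-0.1, 0.3], [-0.8, 0.0], [0.2, -1.1], [0.1, 0.8]]
[-0.0349  0.0057 -0.0015]
0.055 [508. 360.] [0.04895617 0.05948468] [ 0.04981008 -0.05526225]
0.06 [515. 353.] [0.04895617 0.05948468] [ 0.04981008 -0.05526225]
-0.055 [336. 520.] [0.04895617 0.05948468] [ 0.04981008 -0.05526225]
-0.06 [328. 528.] [0.04895617 0.05948468] [ 0.04981008 -0.05526225]
```

The box is now square but still about 5 mm left of the lane's middle. I'll push 5 mm more, back off and rise.

```bash
python3 -m pendant '[[0.0025,-0.012,0,0,0,0],[0.0025,-0.012,0,0,0,0],[0,0,0,0,0,0],[0,0,0,0,0,0],[-0.01,0.05,0,0,0,0],[-0.01,0.05,0,0,0,0],[0,0,0.1,0,0,0],[0,0,0.2,0,0,0],[0,0,0.2,0,0,0],[0,0,0.2,0,0,0]]'; python3 -c "
from h import *;go(-.15,0,.15,101.56)
a=cv2.resize(camera('scene')['color'][190:290,270:390],None,fx=6,fy=6,interpolation=cv2.INTER_CUBIC)
cv2.imwrite('pics/s3.png',a)"
```

```text
time_s: 5.4
eef_pos: [0.4919, 0.1313, 0.1655]
eef_rot: [0.0, 0.632, 0.775, -0.0]
wrist_force: [0.9, 0.3, 0.0]
opening: 0.472
grasp_force: 0.0
t 5.4 tcp [0.4919 0.1313 0.1655] tray [-0.037   0.0751] yaw 11.59 tilt [-0. -0. -1.] F [0.9 0.3 0. ] op 0.47
need dxyz/.2 [-0.478 -0.481] -0.078 rz 1.0
```

View pics/s3.png

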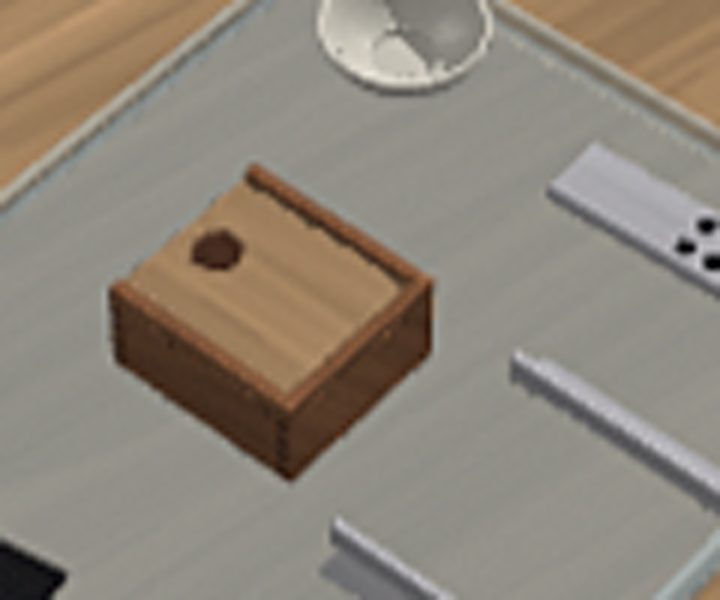

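```bash
python3 -m pendant '[[-0.047,-0.048,0,0,0,0.1],[-0.047,-0.048,0,0,0,0.1],[-0.047,-0.048,0,0,0,0.1],[-0.047,-0.048,0,0,0,0.1],[-0.047,-0.048,0,0,0,0.1],[-0.047,-0.048,0,0,0,0.1],[-0.047,-0.048,0,0,0,0.1],[-0.047,-0.048,0,0,0,0.1],[-0.047,-0.048,0,0,0,0.1],[-0.047,-0.048,0,0,0,0.1]]'; python3 - <<'E'
from h import *
S=camera("scene");u=lambda a:(np.array(a)+.5)/6-.5+np.array((270,190))
L=np.vstack([BOX,[[.05,-.046,.006],[-.05,-.046,.006],[.05,.046,.006]]])
b,r=fit([(S,L,u([(434,281),(289,409),(111,285),(253,165),(291,481),(116,358),(432,352)]))],[.5,.05,.2]);print(b,rel(TR,b).round(4),r.round(1).tolist())
go(-.125,0,.024,101.56)
E
```

```text
time_s: 6.7
eef_pos: [0.3979, 0.0348, 0.1642]
eef_rot: [0.0, -0.104, 0.995, -0.0]
wrist_force: [-0.0, 0.1, 0.6]
opening: 0.468
grasp_force: 0.0
[0.51117661 0.05884178 0.20153267] [-0.0326  0.0003 -0.0003] [[0.4, -0.6], [0.1, 0.1], [-0.5, -0.1], [0.4, -0.9], [-0.1, 0.6], [-0.5, 0.4], [0.2, 0.2]]
t 6.8 tcp [0.3969 0.0342 0.164 ] tray [-0.1495 -0.001 ] yaw 102.25 tilt [-0.001 -0.001 -1.   ] F [ 0.6  0.2 -0.3] op 0.47
need dxyz/.2 [0.119 0.029] -0.7 rz -0.008
```

The box is centred and square, at tray (-33, 0) mm. I'll descend behind it.

```bash
python3 -m pendant '[[0.06,0.0145,0,0,0,-0.004],[0.06,0.0145,-0.1,0,0,0],[0,0,-0.1,0,0,0],[0,0,-0.1,0,0,0],[0,0,-0.1,0,0,0],[0,0,-0.1,0,0,0],[0,0,-0.1,0,0,0],[0,0,-0.06,0,0,0],[0,0,-0.04,0,0,0],[0,0,0,0,0,0]]'; python3 -c "
from h import *;go(-.045,0,.024,101.56)"
```

```text
time_s: 8.0
eef_pos: [0.4223, 0.0406, 0.024]
eef_rot: [-0.0, -0.097, 0.995, 0.0]
wrist_force: [0.1, 0.3, 0.4]
opening: 0.468
grasp_force: 0.0
t 8.0 tcp [0.4223 0.0406 0.024 ] tray [-0.1233  0.0003] yaw 101.16 tilt [-0.001  0.    -1.   ] F [0.1 0.3 0.4] op 0.47
need dxyz/.2 [0.384 0.077] 0.0 rz 0.004
```

```bash
python3 -m pendant '[[0.031,0.0063,0,0,0,0.004],[0.031,0.0063,0,0,0,0],[0.031,0.0063,0,0,0,0],[0.031,0.0063,0,0,0,0],[0.031,0.0063,0,0,0,0],[0.031,0.0063,0,0,0,0],[0.031,0.0063,0,0,0,0],[0.031,0.0063,0,0,0,0],[0.031,0.0063,0,0,0,0],[0.02,0.004,0,0,0,0]]'; python3 -c "
from h import *;go(.06,0,.024,101.56)
a=cv2.resize(camera('scene')['color'][195:305,275:415],None,fx=5,fy=5,interpolation=cv2.INTER_CUBIC)
cv2.imwrite('pics/s4.png',a)"
```

```text
time_s: 9.25
eef_pos: [0.4815, 0.0526, 0.0241]
eef_rot: [-0.001, -0.101, 0.995, 0.0]
wrist_force: [-5.3, -0.9, 4.9]
opening: 0.469
grasp_force: 3.4
t 9.2 tcp [0.4815 0.0526 0.0241] tray [-0.063   0.0002] yaw 101.56 tilt [-0.002 -0.    -1.   ] F [-5.3 -0.9  4.9] op 0.47
need dxyz/.2 [0.602 0.122] -0.0 rz -0.0
```

View pics/s4.png

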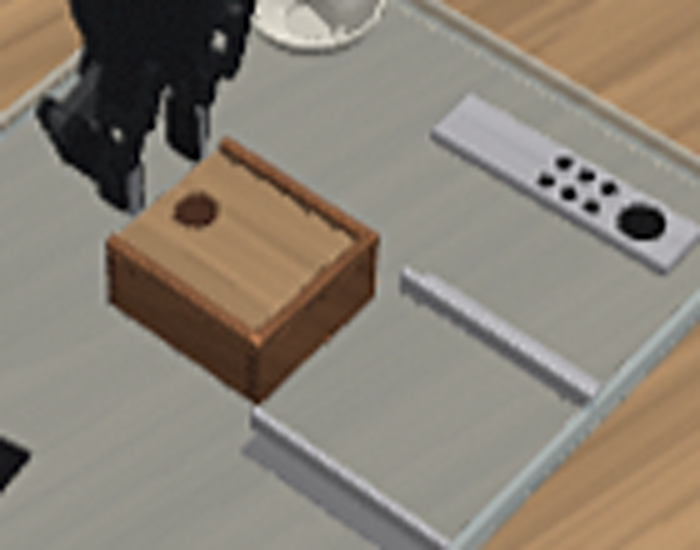

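```bash
python3 - <<'E'
from h import *
S=camera("scene");u=lambda a:(np.array(a)+.5)/5-.5+np.array((275,195))
L=np.vstack([BOX,[[.05,-.046,.006],[-.05,-.046,.006],[.05,.046,.006]]])
b,r=fit([(S,L,u([(379,238),(257,340),(108,240),(223,141),(258,403),(111,301),(376,295)]))],[.5,.05,.2]);print(b,rel(TR,b).round(4),r.round(1).tolist())
for p in((401,267),(254,410)): print(rel(TR,[*back(S,u(p),.02),0])[:2])
E
```

```text
[0.53711728 0.06430751 0.20344271] [-0.0061  0.0004  0.0016] [[0.2, -1.1], [0.3, 0.9], [-0.8, -0.2], [0.8, -1.5], [-0.0, 0.7], [-0.6, 0.2], [0.1, 0.1]]
[0.04822505 0.05992291]
[ 0.05046451 -0.05608304]
```

Centred to under 1 mm and square, so I'll push down the lane.

```bash
python3 -m pendant '[[0.0294,0.006,0,0,0,0],[0.0294,0.006,0,0,0,0],[0.0294,0.006,0,0,0,0],[0.0294,0.006,0,0,0,0],[0.0294,0.006,0,0,0,0],[0.0294,0.006,0,0,0,0],[0.0294,0.006,0,0,0,0],[0.0294,0.006,0,0,0,0],[0.0294,0.006,0,0,0,0],[0.0294,0.006,0,0,0,0]]'; python3 -c "
from h import *;go(.063,0,.024,101.56)
a=cv2.resize(camera('scene')['color'][195:305,305:445],None,fx=5,fy=5,interpolation=cv2.INTER_CUBIC)
cv2.imwrite('pics/s5.png',a)"
```

```text
time_s: 10.6
eef_pos: [0.5413, 0.0647, 0.0242]
eef_rot: [-0.0, -0.101, 0.995, 0.0]
wrist_force: [-3.0, 0.1, 1.1]
opening: 0.472
grasp_force: 1.6
t 10.6 tcp [0.5413 0.0647 0.0242] tray [-0.002 -0.   ] yaw 101.55 tilt [-0.  0. -1.] F [-3.   0.1  1.1] op 0.47
need dxyz/.2 [0.318 0.065] -0.001 rz 0.0
```

View pics/s5.png

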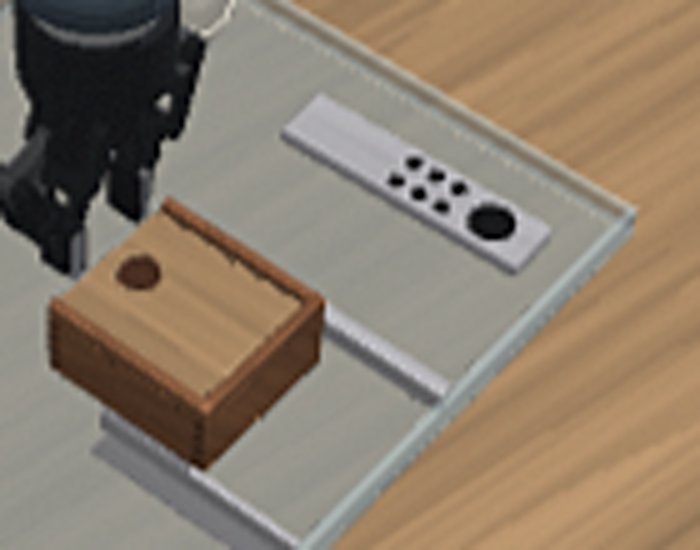

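```bash
python3 - <<'E'
from h import *
S=camera("scene");u=lambda a:(np.array(a)+.5)/5-.5+np.array((305,195))
L=np.vstack([BOX,[[.05,-.046,.006],[-.05,-.046,.006],[.05,.046,.006]]])
b,r=fit([(S,L,u([(325,300),(203,407),(51,303),(166,203),(205,470),(55,365),(321,355)]))],[.5,.05,.2]);print(b,rel(TR,b).round(4),r.round(1).tolist())
E
```

```text
[0.59643195 0.0767633  0.2073533 ] [0.0545 0.0008 0.0056] [[0.5, -1.1], [0.9, 0.9], [-0.8, -0.1], [0.5, -2.1], [-0.1, 0.6], [-1.4, -0.0], [0.1, 0.5]]
```

```bash
python3 -m pendant '[[0.027,0.0055,0,0,0,0],[0.027,0.0055,0,0,0,0],[0.027,0.0055,0,0,0,0],[0.027,0.0055,0,0,0,0],[0.027,0.0055,0,0,0,0],[0.027,0.0055,0,0,0,0],[0.027,0.0055,0,0,0,0],[0.027,0.0055,0,0,0,0],[0.027,0.0055,0,0,0,0],[0.02,0.004,0,0,0,0]]'; python3 -m pendant '[[0.0049,0.001,0,0,0,0],[0.0049,0.001,0,0,0,0],[0.0049,0.001,0,0,0,0],[0.0049,0.001,0,0,0,0],[0.0049,0.001,0,0,0,0],[0.0049,0.001,0,0,0,0],[0,0,0,0,0,0],[0,0,0,0,0,0],[0,0,0,0,0,0],[0,0,0,0,0,0]]'; python3 -c "
from h import *;go(.063,0,.024,101.56)"
```

```text
time_s: 11.95
eef_pos: [0.5939, 0.0753, 0.0243]
eef_rot: [0.0, -0.101, 0.995, -0.0]
wrist_force: [-3.8, -1.2, 3.8]
opening: 0.468
grasp_force: 2.9
time_s: 13.2
eef_pos: [0.5996, 0.0765, 0.0243]
eef_rot: [0.0, -0.101, 0.995, -0.0]
wrist_force: [-2.7, 0.0, 3.0]
opening: 0.475
grasp_force: 2.0
t 13.2 tcp [0.5996 0.0765 0.0243] tray [ 0.0575 -0.0002] yaw 101.55 tilt [ 0.  0. -1.] F [-2.7  0.   3. ] op 0.47
need dxyz/.2 [0.027 0.006] -0.002 rz 0.0
```

Nearly there. I'll creep forward in 0.5 mm rows and watch for the force rising at the stop.

```bash
python3 -m pendant '[[0.0025,0.0005,0,0,0,0],[0.0025,0.0005,0,0,0,0],[0.0025,0.0005,0,0,0,0],[0.0025,0.0005,0,0,0,0],[0.0025,0.0005,0,0,0,0],[0.0025,0.0005,0,0,0,0],[0.0025,0.0005,0,0,0,0],[0.0025,0.0005,0,0,0,0],[0,0,0,0,0,0],[0,0,0,0,0,0]]';  python3 -c "
from h import *;go(.063,0,.024,101.56)"
```

```text
time_s: 14.45
eef_pos: [0.6035, 0.0773, 0.0243]
eef_rot: [0.0, -0.101, 0.995, 0.0]
wrist_force: [-3.8, -1.2, 4.0]
opening: 0.474
grasp_force: 2.7
t 14.4 tcp [0.6035 0.0773 0.0243] tray [ 0.0615 -0.0001] yaw 101.55 tilt [ 0.  0. -1.] F [-3.8 -1.2  4. ] op 0.47
need dxyz/.2 [0.007 0.002] -0.002 rz 0.0
```

```bash
python3 -m pendant '[[0.0025,0.0005,0,0,0,0],[0.0025,0.0005,0,0,0,0],[0.0025,0.0005,0,0,0,0],[0.0025,0.0005,0,0,0,0],[0,0,0,0,0,0],[0,0,0,0,0,0],[0,0,0,0,0,0],[0,0,0,0,0,0],[0,0,0,0,0,0],[0,0,0,0,0,0]]';  python3 -c "
from h import *;go(.063,0,.024,101.56)
a=cv2.resize(camera('scene')['color'][205:315,315:455],None,fx=5,fy=5,interpolation=cv2.INTER_CUBIC)
cv2.imwrite('pics/s6.png',a)"
```

```text
time_s: 15.7
eef_pos: [0.6043, 0.0775, 0.0242]
eef_rot: [-0.001, -0.101, 0.995, -0.0]
wrist_force: [-7.1, -1.8, 7.2]
opening: 0.474
grasp_force: 5.3
t 15.7 tcp [0.6043 0.0775 0.0242] tray [ 0.0624 -0.0001] yaw 101.56 tilt [-0.002 -0.    -1.   ] F [-7.1 -1.8  7.2] op 0.47
need dxyz/.2 [0.003 0.001] -0.001 rz 0.0
```

```bash
python3 -m pendant '[[0.0025,0.0005,0,0,0,0],[0.0025,0.0005,0,0,0,0],[0.0025,0.0005,0,0,0,0],[0.0025,0.0005,0,0,0,0],[0,0,0,0,0,0],[0,0,0,0,0,0],[0,0,0,0,0,0],[0,0,0,0,0,0],[0,0,0,0,0,0],[0,0,0,0,0,0]]';  python3 -c "
from h import *;go(-.05,0,.024,101.56)"
```

```text
time_s: 17.0
eef_pos: [0.6044, 0.0775, 0.024]
eef_rot: [-0.003, -0.101, 0.995, -0.0]
wrist_force: [-15.0, -3.3, 12.7]
opening: 0.468
grasp_force: 9.7
t 17.0 tcp [0.6044 0.0775 0.024 ] tray [ 0.0625 -0.0001] yaw 101.57 tilt [-0.007 -0.001 -1.   ] F [-15.   -3.3  12.7] op 0.47
need dxyz/.2 [-0.551 -0.112] -0.0 rz -0.0
```

The TCP has stopped moving and the force has risen to 15 N, so the box is against the rim. I'll back straight out of the lane, rise and look.

```bash
python3 -m pendant '[[-0.01,-0.002,0,0,0,0],[-0.03,-0.0061,0,0,0,0],[-0.08,-0.0163,0,0,0,0],[-0.1,-0.0204,0,0,0,0],[-0.1,-0.0204,0,0,0,0],[-0.1,-0.0204,0,0,0,0],[-0.1,-0.0204,0,0,0,0],[0,0,0,0,0,0],[0,0,0.2,0,0,0],[0,0,0.2,0,0,0]]'; python3 -m pendant '[[0,0,0.2,0,0,0],[0,0,0.2,0,0,0],[-0.1,0,0.15,0,0,0],[-0.1,0,0,0,0,0],[-0.1,0,0,0,0,0],[0,0,0,0,0,0],[0,0,0,0,0,0],[0,0,0,0,0,0],[0,0,0,0,0,0],[0,0,0,0,0,0]]'; python3 -c "
from h import *;go(-.05,0,.024,101.56)
a=cv2.resize(camera('scene')['color'][180:350,250:450],None,fx=3.5,fy=3.5,interpolation=cv2.INTER_CUBIC)
b=cv2.resize(camera('top')['color'][145:265,210:410],None,fx=3.5,fy=3.5,interpolation=cv2.INTER_CUBIC)
cv2.imwrite('pics/s7.png',a)
cv2.imwrite('pics/t7.png',b)"
```

```text
time_s: 18.25
eef_pos: [0.5045, 0.0569, 0.1053]
eef_rot: [0.001, -0.101, 0.995, 0.0]
wrist_force: [0.5, 0.6, -0.3]
opening: 0.471
grasp_force: 0.0
time_s: 19.5
eef_pos: [0.4435, 0.0569, 0.2142]
eef_rot: [-0.0, -0.101, 0.995, 0.0]
wrist_force: [-0.3, -0.3, 0.7]
opening: 0.471
grasp_force: 0.0
t 19.5 tcp [0.4435 0.0569 0.2142] tray [-0.0993  0.0119] yaw 101.55 tilt [-0.  0. -1.] F [-0.3 -0.3  0.7] op 0.47
need dxyz/.2 [ 0.254 -0.009] -0.951 rz 0.0
```

View pics/s7.png

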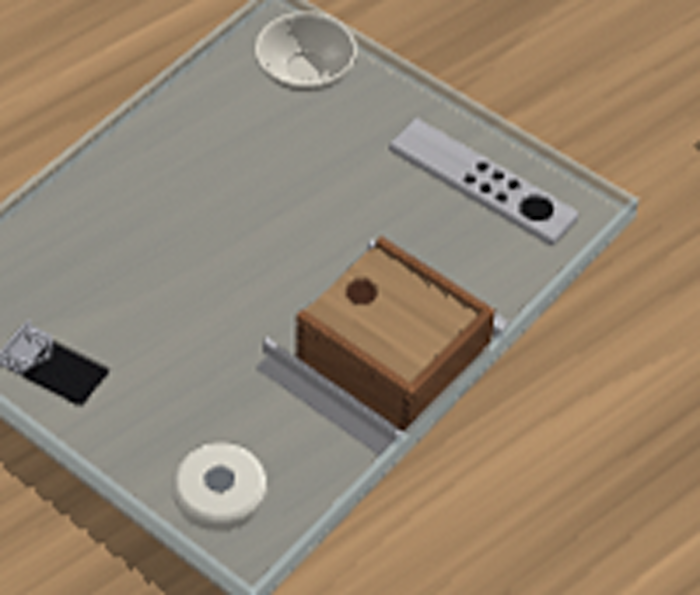

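View pics/t7.png

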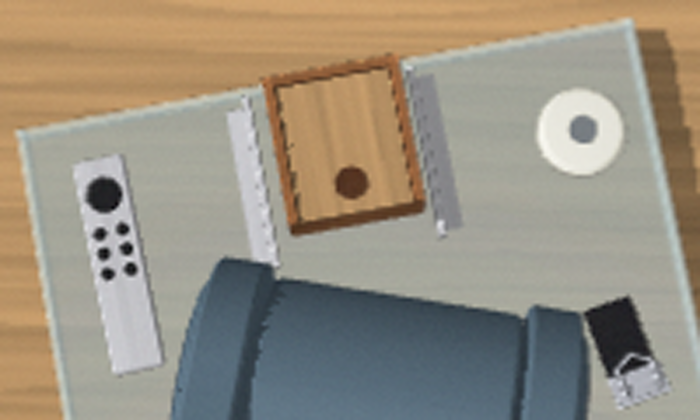

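Both views show the box against the back rim, square to it (edge slopes 0.186 vs 0.181 for the rim), with a gap to each divider. The bystanders have not moved and the hand is clear.

```bash
python3 -c "
from bench import ctrl;print(ctrl.hand_in())"
```

```text
the job is handed in; nothing more can be done
None
```

I lined the box up and pushed it home, square against the tray's back rim with a gap to each divider, and handed the job in at about 20 s; the pictures show the remotes, dish and clip unmoved and the hand clear, but no verdict came back.

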